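# Clamp a lock cylinder in the sliding-jaw jig

### The job

Clamp the silver lock cylinder in the jig: loosen the red clamp knob on the sliding jaw, slide the jaw back to make room, and lay the cylinder flat and lengthwise in the bed between the jaw and the fixed stop. Then slide the jaw up until the cylinder sits snug between jaw and stop with no play, and turn the knob clockwise until it is tight again. Leave the brass cylinder, the padlock and the tape roll where they are.

Things in the scene. Friction and masses are not known exactly. Their poses are not given: they have to be found in the camera images.
- jig: Fixed jig: aluminium base plate 94 (x) x 236 (y) x 12 mm high, origin at the centre of its underside, y axis along the slide, pointing from the sliding jaw to the fixed stop. The bed is the plate's top, bordered by two steel lips 4 mm high, 48 mm apart, parallel to y. At the +y end stands the grey fixed stop, 62 wide, 28 mm high above the bed
- stop_face (a point): Middle of the foot of the fixed stop's steel face, on the bed (12 mm above the bench); axes as the jig's, the bed lies to its -y
- jaw_face (a point): Middle of the foot of the sliding jaw's steel face, which looks to +y, on the bed; axes as the jig's. The blue jaw block is 64 mm wide (x), reaches 52 mm back (-y) from this point and 26.5 mm up; it hangs 5 mm above the base plate at its sides. Its flat front and back faces may be pushed
- jaw_slide (a joint): Position of the jaw in m: the gap between jaw and stop is 45 mm plus this value; grows to 0.095 as the jaw is slid back from the stop. Slides with about 2 N when the clamp is loose, held fast when it is tight
- knob_grip (a point): Point on the axis of the red clamp knob, which stands upright on the jaw block 28 mm behind jaw_face: a bar grip 52 mm long, 14 mm thick, 28 mm high; this point is 24 mm above the knob's foot and 10 mm below its top, 52.4 mm above the jig's bed. The point's x axis runs along the bar and turns with it; y is across the bar (grip there)
- clamp_knob (a joint): Angle of the knob in rad; grows as it is turned clockwise seen from above. 0 = fully loose (bar square to the slide), the clamp bites from 1.0, tight above 1.2, end stop at 1.45; needs about 0.12 N m. It starts tight, and takes about a quarter turn anticlockwise to free
- silver_cylinder: Silver-grey lock cylinder (euro profile), loose, lying flat: 33 (x) x 62 (y) x 17 mm high, 0.2 kg; origin at the centre of its underside. Grip it across the 33 mm width. Its solid ends stand 30 mm from the origin along y
- brass_cylinder: Brass-coloured lock cylinder of the same size, 33 x 62 x 17 mm, origin under its centre; to be left alone
- padlock: Brass padlock lying flat, 68 x 42 x 16 mm, origin under its centre; to be left alone
- masking_tape: Beige roll of tape lying flat, 66 mm across, 20 mm high, origin under its centre; to be left alone
Mind the look-alikes: they are no part of the job. Leave any purple or turquoise look-alike of the silver_cylinder alone.

How it is judged:
On the way, in this order (a step that is already met when the one before it is completed fails the run):
1. the clamp knob is loosened (joint below 0.85 rad) (value of joint clamp_knob below 0.85 rad), for 0.05 s.
2. the jaw is slid back to make room (gap over 66 mm) (y of jaw_face in the frame of stop_face below -0.066 m), for 0.1 s.
3. the silver cylinder lies flat and lengthwise in the bed between jaw and stop, let go (x of silver_cylinder in the frame of stop_face between -0.009 and 0.009 m and z of silver_cylinder in the frame of stop_face between -0.003 and 0.003 m and y of silver_cylinder in the frame of stop_face below -0.027 m and y of silver_cylinder in the frame of jaw_face above 0.027 m and angle between silver_cylinder's own z axis and vertical below 0.1 rad and angle between the y axis of silver_cylinder and the y axis of jig, either way round below 0.15 rad and contact force between the fingers and silver_cylinder below 0.5 N and y of jaw_face in the frame of stop_face below -0.064 m), for 0.1 s.
4. the jaw is slid up so that the cylinder sits snug (gap under 63 mm), the clamp still loose (x of silver_cylinder in the frame of stop_face between -0.009 and 0.009 m and z of silver_cylinder in the frame of stop_face between -0.003 and 0.003 m and y of silver_cylinder in the frame of stop_face below -0.027 m and y of silver_cylinder in the frame of jaw_face above 0.027 m and angle between silver_cylinder's own z axis and vertical below 0.1 rad and angle between the y axis of silver_cylinder and the y axis of jig, either way round below 0.15 rad and y of jaw_face in the frame of stop_face above -0.063 m and value of joint clamp_knob below 1.05 rad), for 0.05 s.
At the end, for the whole second after the job is handed in: The silver cylinder lies flat on the bed, lengthwise within 0.15 rad, within 9 mm of the middle and tilted under 0.1 rad, between jaw and stop whose gap is under 63 mm (snug); the knob is tight (over 1.2 rad); all at rest (x of silver_cylinder in the frame of stop_face between -0.009 and 0.009 m and z of silver_cylinder in the frame of stop_face between -0.003 and 0.003 m and y of silver_cylinder in the frame of stop_face below -0.027 m and y of silver_cylinder in the frame of jaw_face above 0.027 m and angle between silver_cylinder's own z axis and vertical below 0.1 rad and angle between the y axis of silver_cylinder and the y axis of jig, either way round below 0.15 rad and y of jaw_face in the frame of stop_face above -0.063 m and value of joint clamp_knob above 1.2 rad and linear speed of silver_cylinder below 0.01 m/s and velocity of joint jaw_slide between -0.01 and 0.01 m/s); the robot touches nothing.
It fails at once if the brass cylinder is moved more than 20 mm (distance of brass_cylinder from where it was at the start of the episode above 0.02 m).
It fails at once if the padlock is moved more than 20 mm (distance of padlock from where it was at the start of the episode above 0.02 m).
It fails at once if the masking tape is moved more than 20 mm (distance of masking_tape from where it was at the start of the episode above 0.02 m).
It also fails if it takes over 67 s, if anything falls off the work surface, if the arm or the gripper's body presses on something with over 40 N, if the wrist force passes 120 N, or if a joint passes its speed limit or range.

### The arm

A 7-joint arm with a two-finger parallel gripper is mounted at the origin on a cart in front of the work surface, level with it; the furniture and walls round the work are solid. World frame = base frame: x ahead of the robot, y to its left, z up, the work surface at z = 0. Lengths are in m, angles in rad, forces in N, time in s.
With the tool pointing down it reaches from about 0.425 to 0.925 m from the base axis. Payload 6.8 kg.
Tool frame: the origin (TCP) lies midway between the tips of the shut fingers; the grasp point (between the pads) lies 19 mm behind it; z points along the fingers, x is the direction in which the jaws open and shut, and the axes are right-handed (so a half turn about z gives the same grasp; the last joint's range is limited). The gripper opens to 85 mm and grips with 20 to 120 N. Pads are 22 mm wide; open, the fingers measure 114 mm over their backs; the gripper's body (76 mm by 85 mm) begins 54 mm behind the grasp point. The pads swing forward as they close: fully open they stand 13 mm farther back than shut.
Start: joints at [-1.399, 0.477, 0.022, 1.555, -0.011, 1.109, -0.083], TCP at [0.186, 0.649, 0.231] pointing down, gripper open.
Joint ranges: [-2.96, 2.96], [-0.34, 2.1], [-1.41, 1.46], [0.24, 2.44], [-1.37, 4.51], [0.17, 1.92], [-2.96, 2.96]. Speed limits (rad/s): [2.39, 2.39, 3.14, 3.14, 3.14, 3.14, 3.14].

### API

Orientations are given as a unit quaternion [w, x, y, z].
In Python, from station import bot, imaging, nets gives the robot as it stands. The module is installed in compiled form; this text tells all that it offers.
- The arm moves only by the tool apply_moves, never from a script. Its argument "moves" is text: rows parted by semicolons, each of 7 numbers parted by spaces: the gripper command: -1 is fully open, 1 is shut, values between are in proportion, then the shift along the tool's x, y, z normalised to -1 to 1, where 1 is 120 mm, then the turn, a rotation vector about the tool's x, y, z normalised to -1 to 1, where 1 is 4 degrees. In form: hand dx dy dz rx ry rz; .... A call has 1 to 12 rows; each row shifts and turns the commanded pose from where the row before left it, along the tool's axes as they then stand; what a row does not reach is not made up. A row lasts 1/12 s, in which the tool goes at most 41.7 mm and 7.16 degrees, less where a joint would pass 70% of its speed; a pose out of reach is approached as far as the arm can. A call with a number of a shift or a turn outside -1 to 1 is refused whole. A call with a gripper value outside its range is refused whole. The fingers move at their own pace and stop on an object; "force" is the grip in N (left out, the last holds). Time passes only in rows, so rows that do not move let the fingers close. It gives the time, the measured TCP pose, the force and the opening at its end, in the units of the state.
- bot.get_obs(): the state, without advancing time (a new reading comes with each control period).
- imaging.read_camera(name): name is "scene" or "top" or "wrist"; returns a dict with "image" (384x512x3 uint8, red, green, blue), "fx", "fy", "cx", "cy" (pixels), "view" (4x4, takes a point from world to camera coordinates); the wrist camera has in their place "mount" (4x4, takes a point from camera to tool coordinates, whose origin is the TCP and whose axes are the tool frame's). Camera axes: x right, y down, z forward; pixel columns grow to the right and rows downward; lengths in m; the calibration is good to about 2 mm. A picture is of the moment at which its call begins: read the wrist's pose just before it. There is no depth.
- bot.hand_in(): hands the job in, once; it reports no verdict.
Trained networks look in a picture, given as the dict that the camera call returned (one of the last four; its "shot" number tells which), for a name from the list of things; names that differ only in an ending like _2 or _b are one class to them, and where a whole thing is asked for, a point or a joint stands for the part that bears it (a point fixed in the world has none). Each returns a list of dicts, best first, with "score" (0 to 1); they miss things now and then, are a little off and sometimes report something else, mostly with a low value. They report only what shows in the picture. A call takes as long as a camera call. They do not tell look-alikes from the thing itself.
- nets.spot_in(picture, name): "rect" ([left, top, right, bottom] in pixels, round what is visible of it).
- nets.outline_of(picture, name): "region" (384x512 bool, what is visible of it) and "rect" ([left, top, right, bottom] in pixels, round what is visible of it).
- nets.spot_point(picture, name): "location" ([column, row] in pixels: a listed point, or the origin of a listed thing).
The state is a dict: "t": time; "q": joint angles; "joint_vel": joint speeds; "joint_torque": joint torques, N m; "eef_pos": TCP position; "tool_rot": TCP orientation; "contact_force": force on the tool from outside, world axes, zero at the start; "torque": the same for the moment, N m; "gripper_width": opening from 0.0 (shut) to 1.0 (fully open).
Only numpy, scipy, OpenCV 4.12 (cv2) and the standard library are available. Lean on these libraries where they do the work, as an engineer would, in place of code of your own. Each camera call takes 0.05 s, during which the arm holds its last target.

## Working session

There is one attempt and no reset: what is moved stays moved. The work goes in short steps, Python scripts to look and compute and a tool call to move; the robot and the scene stay as the last step left them, time stands still between calls to the robot, and variables do not carry over. Pictures are saved under pics/ and viewed, and the job is handed in when it is done.

Besides the shell and the picture viewer there is one more tool, called by a JSON object that holds its "name" and its "arguments". apply_moves: Moves the arm, as the interface text tells. Scaled input: -1 to 1 covers 120 mm each way for a shift and 4 degrees each way for a turn. Its arguments: {"type":"object","properties":{"moves":{"type":"string"},"force":{"type":"number"}},"required":["moves"]}

```bash
mkdir -p pics
python3 - <<'E'
from station import bot, imaging, nets
import cv2,numpy as np,pickle
o=bot.get_obs();print(o)
for n in ["scene","top"]:
    p=imaging.read_camera(n);cv2.imwrite(f"pics/{n}0.png",p["image"][:,:,::-1]);pickle.dump(p,open(f"{n}0.pkl","wb"))
    print(n,{k:v for k,v in p.items() if k!="image"})
    for t in ["jig","stop_face","jaw_face","knob_grip","silver_cylinder","brass_cylinder","padlock","masking_tape"]:
        print(t,[(np.round(d["location"],1).tolist(),round(d["score"],2)) for d in nets.spot_point(p,t)[:4]])
E
```

```text
{'t': 0.0, 'q': array([-1.39912089,  0.4778119 ,  0.02236033,  1.55648354, -0.01153484,
        1.10926634, -0.08311351]), 'joint_vel': array([ 7.92004368e-04, -1.16527386e-03, -3.07296083e-04, -2.45765205e-04,
       -4.00941386e-05,  1.31493481e-04, -5.26938253e-04]), 'joint_torque': array([-1.58510793e-04, -5.96447110e+01,  1.60810445e+00, -2.81196070e+01,
        1.24439568e-02,  9.25263186e-03, -3.09473978e-05]), 'eef_pos': array([0.18624644, 0.64817245, 0.23030463]), 'tool_rot': array([ 5.98968083e-04,  7.98800290e-01,  6.01595586e-01, -6.98975527e-04]), 'contact_force': array([ 0.39289184,  0.86850464, -0.32088314]), 'torque': array([-0.02240213, -0.01490181,  0.00739025]), 'gripper_width': 1.000011134566263}
scene {'fx': 352.2726542681486, 'fy': 352.2726542681486, 'cx': 252.20680343094352, 'cy': 184.14225369558588, 'view': array([[-0.76506004, -0.64393543,  0.00550357,  0.4013743 ],
       [-0.32084174,  0.37375425, -0.87026912,  0.25206136],
       [ 0.55834014, -0.66757391, -0.49254581,  0.52080211],
       [ 0.        ,  0.        ,  0.        ,  1.        ]]), 'shot': 1}

[... 384 characters left out ...]
5, 'fy': 484.87452024318975, 'cx': 258.1048306169368, 'cy': 187.6983357048303, 'view': array([[-0.01658724, -0.9996915 , -0.01848678, -0.04781561],
       [-0.99576458,  0.01818868, -0.09012253,  0.59973764],
       [ 0.09043098,  0.0169136 , -0.99575909,  1.04128663],
       [ 0.        ,  0.        ,  0.        ,  1.        ]]), 'shot': 2}
jig [([242.4, 239.9], 0.79)]
stop_face [([204.5, 236.5], 0.65)]
jaw_face [([229.7, 235.5], 0.96)]
knob_grip [([239.4, 241.1], 0.71)]
silver_cylinder [([248.3, 168.2], 0.75), ([352.4, 204.6], 0.74), ([298.8, 175.4], 0.62)]
brass_cylinder [([346.0, 244.5], 0.58)]
padlock [([192.1, 172.8], 0.74)]
masking_tape [([352.7, 159.2], 0.75), ([190.6, 174.3], 0.74)]
```

View pics/scene0.png

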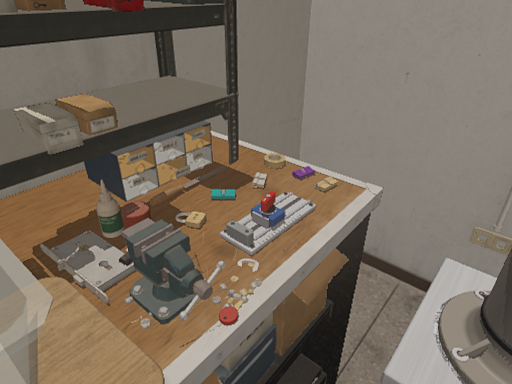

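View pics/top0.png

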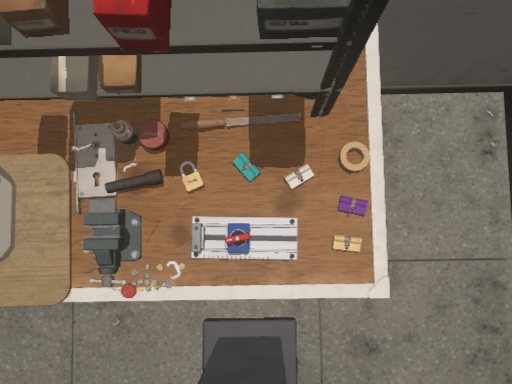

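Run:
```python
import cv2,pickle
p=pickle.load(open("top0.pkl","rb"))["image"][:,:,::-1]
cv2.imwrite("pics/topz.png",cv2.resize(p[130:290,150:390],None,fx=3.3,fy=3.3,interpolation=cv2.INTER_CUBIC))
```

```text
(no output)
```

View pics/topz.png

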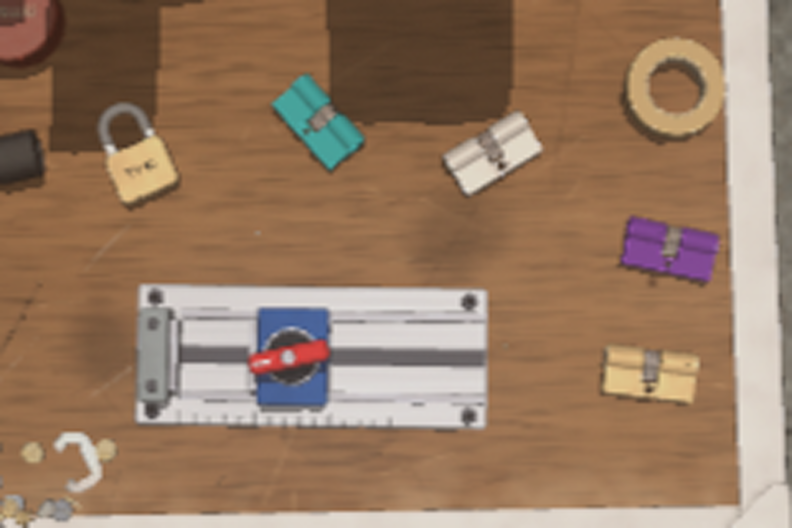

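The top view shows the jig with its stop at the left (col 198, row 238) and the red knob at (238,239). The silver cylinder is the pale one at (299,176). The look-alikes are turquoise (247,167), purple (352,205) and brass (347,243).

```bash
cat > h.py <<'E'
import numpy as np,cv2,pickle
from scipy.spatial.transform import Rotation as R
def rot(q): return R.from_quat([q[1],q[2],q[3],q[0]]).as_matrix()
def campose(p,obs=None):
    if "view" in p: return np.linalg.inv(p["view"])
    T=np.eye(4);T[:3,:3]=rot(obs["tool_rot"]);T[:3,3]=obs["eef_pos"];return T@p["mount"]
def bp(p,uv,z,obs=None):
    C=campose(p,obs);uv=np.atleast_2d(uv)
    d=np.c_[(uv[:,0]-p["cx"])/p["fx"],(uv[:,1]-p["cy"])/p["fy"],np.ones(len(uv))]@C[:3,:3].T
    return C[:3,3]+d*((z-C[2,3])/d[:,2])[:,None]
def proj(p,X,obs=None):
    V=np.linalg.inv(campose(p,obs));c=np.atleast_2d(X)@V[:3,:3].T+V[:3,3]
    return np.c_[c[:,0]/c[:,2]*p["fx"]+p["cx"],c[:,1]/c[:,2]*p["fy"]+p["cy"]]
E
python3 - <<'E'
from h import *
p=pickle.load(open("top0.pkl","rb"))
f=lambda a:np.array(a)/3.3+[150,130]
c=bp(p,f([(140,285),(487,290),(487,428),(137,424)]),0.012);print(c.round(4))
print(np.linalg.norm(c-np.roll(c,-1,0),axis=1),c.mean(0))
y=(c[0]+c[3]-c[1]-c[2])[:2];print("jig y ang",np.degrees(np.arctan2(y[1],y[0])))
print("knob",bp(p,f([(252,362),(327,348),(289,357)]),0.0744).round(4))
s=bp(p,f([(442,157),(524,112),(544,148),(465,195)]),0.012);print("silver",s.round(4),s.mean(0))
print(np.linalg.norm(s-np.roll(s,-1,0),axis=1))
for n,uv,z in [("stop",(204.5,236.5),.012),("jaw",(229.7,235.5),.012),("knob",(239.4,241.1),.0644),("sil",(298.8,175.4),0)]:print(n,bp(p,[uv],z))
q=pickle.load(open("scene0.pkl","rb"))
for n,uv,z in [("stop",(243.7,233.1),.012),("jaw",(260.9,227.4),.012),("knob",(265.8,200.4),.0644),("sil",(258.7,181.9),0)]:print(n,bp(q,[uv],z))
E
```

```text
[[ 0.5387  0.0893  0.012 ]
 [ 0.5314 -0.1444  0.012 ]
 [ 0.4395 -0.1422  0.012 ]
 [ 0.4458  0.0917  0.012 ]]
[0.23380841 0.09185692 0.23399759 0.09294265] [ 0.48886981 -0.02640168  0.012     ]
jig y ang 88.32733748807263
knob [[ 0.4868  0.0089  0.0744]
 [ 0.4948 -0.0386  0.0744]
 [ 0.4896 -0.0145  0.0744]]
silver [[ 0.6218 -0.1161  0.012 ]
 [ 0.6515 -0.1723  0.012 ]
 [ 0.6266 -0.1852  0.012 ]
 [ 0.5957 -0.1311  0.012 ]] [ 0.62389779 -0.15119379  0.012     ]
[0.06356719 0.0279612  0.06234554 0.030097  ]
stop [[0.49368572 0.06264316 0.012     ]]
jaw [[0.49497233 0.00668364 0.012     ]]
knob [[ 0.48325969 -0.01765767  0.0644    ]]
sil [[ 0.62744885 -0.15021301  0.        ]]
stop [[0.49759072 0.06044388 0.012     ]]
jaw [[0.48240137 0.02075248 0.012     ]]
knob [[ 0.49222569 -0.00700552  0.0644    ]]
sil [[ 0.62859535 -0.15136643  0.        ]]
```

{"name": "apply_moves", "arguments": {"moves": "-1 0 0 -0.3 0 0 0; -1 -0.256 0.219 0 0 0 0; -1 -0.256 0.219 0 0 0 0; -1 -0.256 0.219 0 0 0 0; -1 -0.256 0.219 0 0 0 0; -1 -0.256 0.219 0 0 0 0; -1 -0.256 0.219 0 0 0 0; -1 -0.256 0.219 0 0 0 0; -1 -0.256 0.219 0 0 0 0; -1 -0.256 0.219 0 0 0 0; -1 -0.256 0.219 0 0 0 0; -1 -0.256 0.219 0 0 0 0"}}

```text
t: 1.9
eef_pos: [0.3714, 0.2423, 0.2677]
tool_rot: [-0.0, 0.799, 0.602, 0.001]
contact_force: [0.3, -1.1, 0.2]
gripper_width: 0.999
```

{"name": "apply_moves", "arguments": {"moves": "-1 -0.256 0.219 0 0 0 0; -1 -0.256 0.219 0 0 0 0; -1 -0.256 0.219 0 0 0 0; -1 -0.256 0.219 0 0 0 0; -1 -0.256 0.219 0 0 0 0; -1 -0.256 0.219 0 0 0 0; -1 -0.256 0.219 0 0 0 0; -1 0 0 0 0 0 1; -1 0 0 0 0 0 1; -1 0 0 0 0 0 1; -1 0 0 0 0 0 1; -1 0 0 0 0 0 1"}}

```text
t: 2.9
eef_pos: [0.4884, -0.0135, 0.2674]
tool_rot: [-0.0, 0.892, 0.452, 0.0]
contact_force: [0.3, 0.4, -0.4]
gripper_width: 1.0
```

{"name": "apply_moves", "arguments": {"moves": "-1 0 0 0 0 0 1; -1 0 0 0 0 0 1; -1 0 0 0 0 0 1; -1 0 0 0 0 0 1; -1 0 0 0 0 0 1; -1 0 0 0 0 0 1; -1 0 0 0 0 0 1; -1 0 0 0 0 0 1; -1 0 0 0 0 0 1; -1 0 0 0 0 0 1; -1 0 0 0 0 0 1; -1 0 0 0 0 0 0"}}

```text
t: 3.9
eef_pos: [0.4884, -0.0133, 0.2674]
tool_rot: [-0.0, 0.996, 0.086, 0.0]
contact_force: [-0.2, -0.1, 0.1]
gripper_width: 1.001
```

```bash
cat > snap.py <<'E'
import sys
from station import bot, imaging, nets
from h import *
o=bot.get_obs();n=sys.argv[1]
p=imaging.read_camera(sys.argv[2] if len(sys.argv)>2 else "wrist");cv2.imwrite(f"pics/{n}.png",p["image"][:,:,::-1]);pickle.dump((p,o),open(n+".pkl","wb"))
M=rot(o["tool_rot"]);print(o["t"],o["eef_pos"].round(4),"az",np.degrees(np.arctan2(M[1,0],M[0,0])).round(2),"zax",M[:,2].round(4),"F",o["contact_force"].round(1),"w",round(o["gripper_width"],3),"q",o["q"].round(2))
E
python3 snap.py w1
```

```text
3.9 [ 0.4884 -0.0133  0.2674] az 9.83 zax [ 3.e-04  3.e-04 -1.e+00] F [-0.2 -0.1  0.1] w 1.001 q [-0.68  0.13  0.65  1.98 -0.09  1.06  0.18]
```

View pics/w1.png

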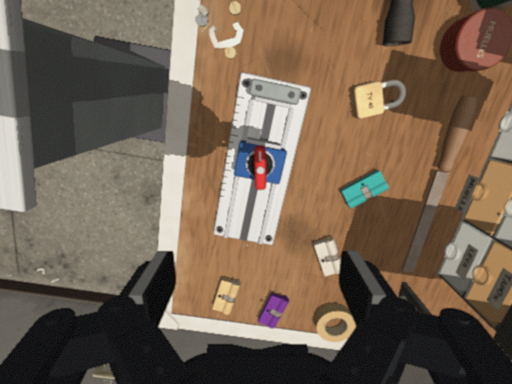

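The wrist view shows the jig upright in the picture, with the knob at about (261,168) and the silver cylinder at (327,256). I'll zoom in to measure.

Run:
```python
from h import *
p,o=pickle.load(open("w1.pkl","rb"))
im=p["image"][:,:,::-1]
cv2.imwrite("pics/w1z.png",cv2.resize(im[65:285,205:355],None,fx=2.7,fy=2.7,interpolation=cv2.INTER_CUBIC))
hsv=cv2.cvtColor(np.ascontiguousarray(im),cv2.COLOR_BGR2HSV)
m=(((hsv[...,0]<8)|(hsv[...,0]>172))&(hsv[...,1]>150)&(hsv[...,2]>90)).astype(np.uint8);m[:, :230]=0;m[:,300:]=0;m[:120]=0;m[220:]=0
ys,xs=np.nonzero(m);print(len(xs),cv2.minAreaRect(np.c_[xs,ys].astype(np.float32)))
b=cv2.boxPoints(cv2.minAreaRect(np.c_[xs,ys].astype(np.float32)));print(bp(p,b,.07,o).round(4))
print(p["fx"],p["mount"].round(4))
```

```text
347 ((260.05364990234375, 167.0723114013672), (42.097415924072266, 11.885152816772461), 87.1375961303711)
[[ 0.4782  0.0131  0.07  ]
 [ 0.4919  0.0162  0.07  ]
 [ 0.5038 -0.0346  0.07  ]
 [ 0.4894 -0.0379  0.07  ]]
287.72934136652697 [[ 1.000e+00 -1.000e-04 -0.000e+00 -1.000e-03]
 [ 1.000e-04  9.468e-01  3.218e-01 -8.370e-02]
 [-0.000e+00 -3.218e-01  9.468e-01 -1.432e-01]
 [ 0.000e+00  0.000e+00  0.000e+00  1.000e+00]]
```

View pics/w1z.png

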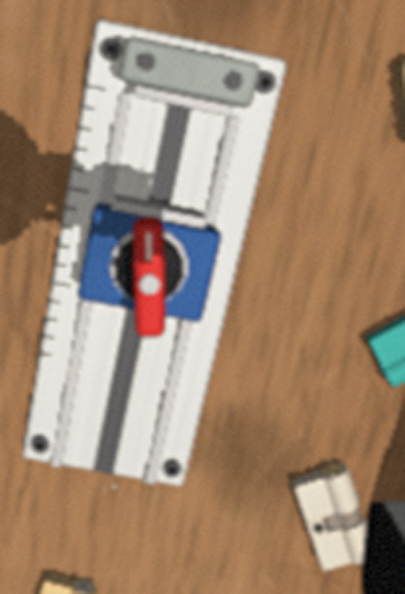

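Run:
```python
from h import *
p,o=pickle.load(open("w1.pkl","rb"))
f=lambda a:np.array(a)/2.7+[205,65]
print("screw",bp(p,f([(149,285)]),.0744,o))
e=bp(p,f([(150,218),(150.5,335),(148.5,222)]),.0744,o);print("bar",e.round(4))
for a in(e[0],e[2]): d=a-e[1];print(np.degrees(np.arctan2(d[1],d[0])))
c=bp(p,f([(98,20),(285,63),(183,486),(24,457)]),.012,o);print(c.round(4),c.mean(0),np.linalg.norm(c-np.roll(c,-1,0),axis=1))
y=c[0]+c[1]-c[2]-c[3];print(np.degrees(np.arctan2(y[1],y[0])))
j=bp(p,f([(95,207),(220,230),(204,320),(80,296)]),.0385,o);print("jaw",j.round(4),j.mean(0))
y=j[0]+j[1]-j[2]-j[3];print(np.degrees(np.arctan2(y[1],y[0])))
s=bp(p,f([(137,88),(257,105)]),.040,o);print("stopfront top",s)
```

```text
screw [[ 0.4913775  -0.01333957  0.0744    ]]
bar [[ 0.4866  0.016   0.0744]
 [ 0.4961 -0.0362  0.0744]
 [ 0.4863  0.0142  0.0744]]
100.30291559599371
101.03553028864012
[[ 0.4485  0.0943  0.012 ]
 [ 0.5402  0.0908  0.012 ]
 [ 0.5348 -0.1425  0.012 ]
 [ 0.4422 -0.1397  0.012 ]] [ 0.49144196 -0.024287    0.012     ] [0.0917708  0.23333706 0.09264531 0.23409915]
88.57626430149998
jaw [[ 0.4613  0.0111  0.0385]
 [ 0.5222  0.0105  0.0385]
 [ 0.5235 -0.0351  0.0385]
 [ 0.4607 -0.0334  0.0385]] [ 0.49195486 -0.01175918  0.0385    ]
90.41247655074282
stopfront top [[0.47195548 0.06746275 0.04      ]
 [0.52704003 0.06955527 0.04      ]]
```

{"name": "apply_moves", "arguments": {"moves": "-1 0.017 0 0.3 0 0 0; -1 0 0 0.3 0 0 0; -1 0 0 0.3 0 0 0; -1 0 0 0.3 0 0 0; -1 0 0 0.3 0 0 0; -1 0 0 0.2 0 0 0; -1 0 0 0.12 0 0 0; -1 0 0 0 0 0 0"}}

```text
t: 4.62
eef_pos: [0.4882, -0.0131, 0.0461]
tool_rot: [0.0, 0.996, 0.088, -0.003]
contact_force: [0.5, -0.8, -0.1]
gripper_width: 1.002
```

{"name": "apply_moves", "arguments": {"moves": "1 0 0 0 0 0 0; 1 0 0 0 0 0 0; 1 0 0 0 0 0 0; 1 0 0 0 0 0 0; 1 0 0 0 0 0 0; 1 0 0 0 0 0 0; 1 0 0 0 0 0 0; 1 0 0 0 0 0 0", "force": 60}}

```text
t: 5.28
eef_pos: [0.4919, -0.0127, 0.0498]
tool_rot: [-0.0, 0.996, 0.087, 0.001]
contact_force: [2.7, 0.7, 7.2]
gripper_width: 0.146
```

```bash
python3 snap.py w2
```

```text
5.2833 [ 0.4919 -0.0127  0.0498] az 10.0 zax [ 2.9e-03  5.0e-04 -1.0e+00] F [2.7 0.7 7.2] w 0.146 q [-0.49  0.49  0.48  2.15 -0.41  0.58  0.47]
```

View pics/w2.png

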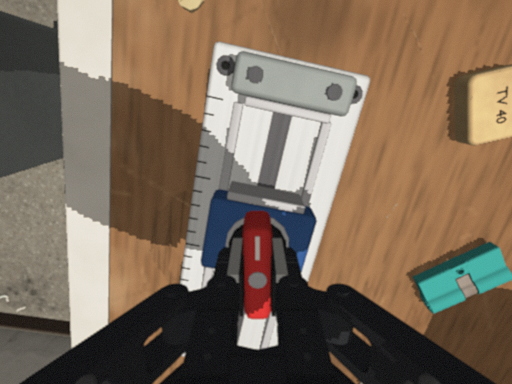

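The fingers hold the red bar, centred near (258,280). I'll lift off slightly and then turn it anticlockwise.

{"name": "apply_moves", "arguments": {"moves": "1 0 0 -0.03 0 0 0; 1 0 0 0 0 0 -1; 1 0 0 0 0 0 -1; 1 0 0 0 0 0 -1; 1 0 0 0 0 0 -1; 1 0 0 0 0 0 -1; 1 0 0 0 0 0 -1; 1 0 0 0 0 0 -1; 1 0 0 0 0 0 -1; 1 0 0 0 0 0 -1; 1 0 0 0 0 0 -1; 1 0 0 0 0 0 -1"}}

```text
t: 6.33
eef_pos: [0.4915, -0.013, 0.0504]
tool_rot: [0.001, 0.89, 0.456, 0.001]
contact_force: [14.9, -0.8, -38.1]
gripper_width: 0.147
```

{"name": "apply_moves", "arguments": {"moves": "1 0 0 0 0 0 -1; 1 0 0 0 0 0 -1; 1 0 0 0 0 0 -1; 1 0 0 0 0 0 0; 1 0 0 0 0 0 0"}}

```text
t: 6.75
eef_pos: [0.4914, -0.0131, 0.0503]
tool_rot: [0.001, 0.838, 0.545, 0.001]
contact_force: [14.5, -0.3, -37.5]
gripper_width: 0.148
```

```bash
python3 snap.py w3
```

```text
6.75 [ 0.4914 -0.0131  0.0503] az 66.04 zax [ 0.0022 -0.0015 -1.    ] F [ 14.5  -0.3 -37.5] w 0.148 q [-0.28  0.45  0.22  2.14 -0.18  0.56  1.22]
```

View pics/w3.png

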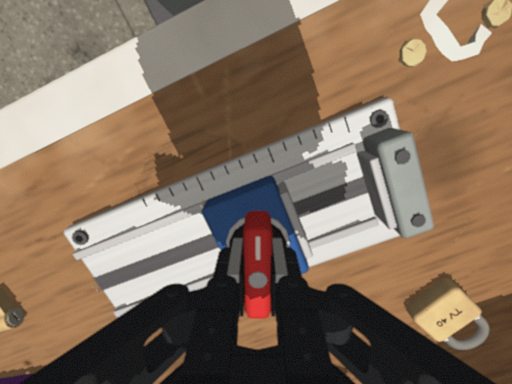

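{"name": "apply_moves", "arguments": {"moves": "1 0.003 0.007 0.018 0 0 0; 1 -0.057 0.0254 0 0 0 0; 1 -0.057 0.0254 0 0 0 0; 1 -0.057 0.0254 0 0 0 0; 1 -0.057 0.0254 0 0 0 0; 1 -0.057 0.0254 0 0 0 0; 1 -0.057 0.0254 0 0 0 0; 1 0 0 0 0 0 0; 1 0 0 0 0 0 0"}}

```text
t: 7.55
eef_pos: [0.4903, -0.0592, 0.05]
tool_rot: [-0.0, 0.839, 0.544, -0.001]
contact_force: [0.4, -0.6, -9.2]
gripper_width: 0.148
```

```bash
python3 snap.py w4; python3 snap.py t4 top
```

```text
7.55 [ 0.4903 -0.0592  0.05  ] az 65.86 zax [-1.5e-03 -7.0e-04 -1.0e+00] F [ 0.4 -0.6 -9.2] w 0.148 q [-0.19  0.46  0.22  2.13 -0.18  0.57  1.32]
7.6 [ 0.4904 -0.0587  0.05  ] az 65.89 zax [-1.5e-03 -4.0e-04 -1.0e+00] F [ 1.3 -1.9 -9.9] w 0.145 q [-0.19  0.46  0.22  2.13 -0.18  0.57  1.32]
```

View pics/w4.png

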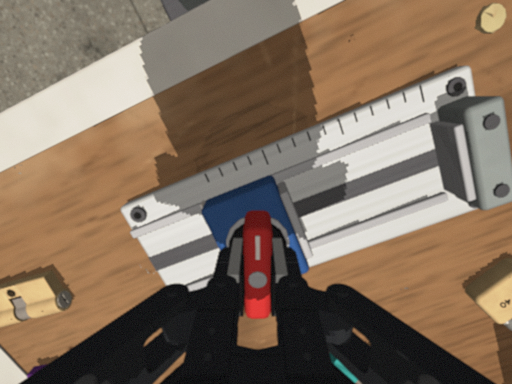

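The jaw now sits back with a wide gap. I'll release, lift, and head for the silver cylinder.

{"name": "apply_moves", "arguments": {"moves": "-1 0 0 0 0 0 0; -1 0 0 0 0 0 0; -1 0 0 0 0 0 0; -1 0 0 0 0 0 0; -1 0 0 0 0 0 0; -1 0 0 -0.15 0 0 0; -1 0 0 -0.3 0 0 0; -1 0 0 -0.3 0 0 0; -1 0 0 -0.3 0 0 0; -1 0 0 -0.3 0 0 0; -1 0 0 0 0 0 0"}}

```text
t: 8.57
eef_pos: [0.4953, -0.0583, 0.2192]
tool_rot: [0.003, 0.839, 0.544, 0.005]
contact_force: [1.7, 0.2, -0.4]
gripper_width: 1.002
```

```bash
python3 snap.py w5
cat > plan.py <<'E'
import sys
from station import bot
from h import *
o=bot.get_obs();M=rot(o["tool_rot"]);t=np.array([float(v) for v in sys.argv[1:4]]);az=float(sys.argv[4])
d=M.T@(t-o["eef_pos"])/0.12;a=np.degrees(np.arctan2(M[1,0],M[0,0]))
print("tool units",d.round(3),"xy rows>=",np.hypot(d[0],d[1])/.34,"rz units",(a-az)/4,"tilt",M[:,2].round(4))
E
python3 plan.py 0.625 -0.11 0.23 28
```

```text
8.5667 [ 0.4953 -0.0583  0.2192] az 65.94 zax [ 0.0119  0.001  -0.9999] F [ 1.7  0.2 -0.4] w 1.002 q [-0.27  0.19  0.3   2.01 -0.07  0.94  1.22]
tool units [ 0.049  1.175 -0.106] xy rows>= 3.4590968259733033 rz units 9.492543797515385 tilt [ 0.0084  0.001  -1.    ]
```

View pics/w5.png

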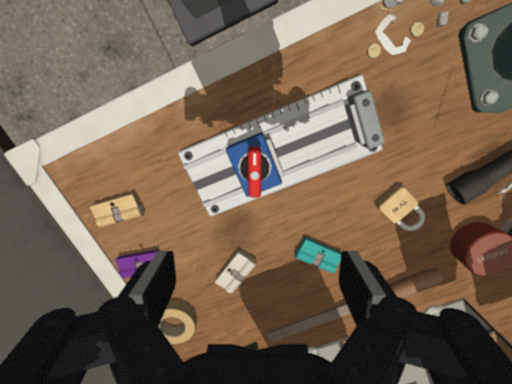

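The knob bar at (255,172) is now oblique, so it is loose. The silver cylinder is at (236,271). I'll move above it.

```bash
python3 plan.py 0.625 -0.151 0.2192 28
```

```text
tool units [-0.264  1.314 -0.016] xy rows>= 3.9403695401648458 rz units 9.492543797515385 tilt [ 0.0084  0.001  -1.    ]
```

{"name": "apply_moves", "arguments": {"moves": "-1 -0.0528 0.2628 0 0 0 0; -1 -0.0528 0.2628 0 0 0 0; -1 -0.0528 0.2628 0 0 0 0; -1 -0.0528 0.2628 0 0 0 0; -1 -0.0528 0.2628 0 0 0 0; -1 0 0 0 0 0 1; -1 0 0 0 0 0 1; -1 0 0 0 0 0 1; -1 0 0 0 0 0 1; -1 0 0 0 0 0 1; -1 0 0 0 0 0 1"}}

```text
t: 9.53
eef_pos: [0.6217, -0.1509, 0.2107]
tool_rot: [-0.001, 0.934, 0.356, -0.001]
contact_force: [0.2, 0.1, -0.1]
gripper_width: 1.005
```

{"name": "apply_moves", "arguments": {"moves": "-1 0 0 0 0 0 1; -1 0 0 0 0 0 1; -1 0 0 0 0 0 1; -1 0 0 0 0 0 0.5; -1 0 0 0 0 0 0; -1 0 0 0 0 0 0"}}

```text
t: 10.03
eef_pos: [0.6219, -0.1508, 0.2112]
tool_rot: [-0.0, 0.97, 0.242, -0.001]
contact_force: [0.5, 0.3, -0.3]
gripper_width: 1.001
```

```bash
python3 snap.py w6
python3 - <<'E'
from h import *
p,o=pickle.load(open("w6.pkl","rb"))
cv2.imwrite("pics/w6z.png",cv2.resize(p["image"][100:240,190:330,::-1],None,fx=4,fy=4,interpolation=cv2.INTER_CUBIC))
E
```

```text
10.0333 [ 0.6219 -0.1508  0.2112] az 28.05 zax [-0.0017  0.     -1.    ] F [ 0.5  0.3 -0.3] w 1.001 q [-0.21  0.47  0.48  1.69 -0.25  1.04  0.84]
```

View pics/w6z.png

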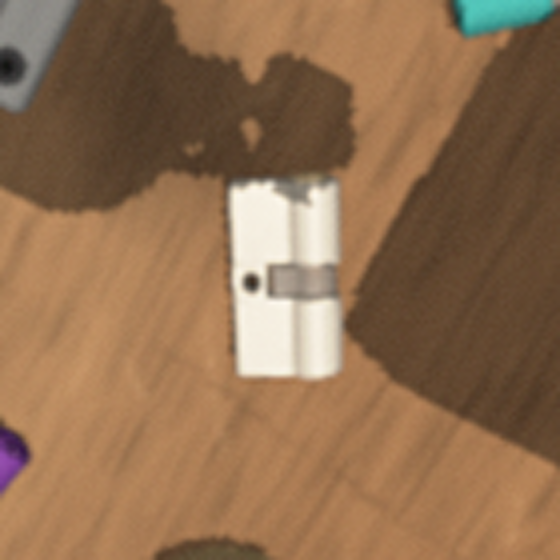

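```bash
python3 - <<'E'
from h import *
p,o=pickle.load(open("w6.pkl","rb"))
f=lambda a:np.array(a)/4+[190,100]
for z in (.009,.014):
    c=bp(p,f([(229,182),(340,180),(341,378),(239,377)]),z,o);print(c.round(4),c.mean(0).round(4))
    for a,b in((0,3),(1,2)):d=c[a]-c[b];print(np.degrees(np.arctan2(d[1],d[0])),np.linalg.norm(d))
    print(np.linalg.norm(c[0]-c[1]),np.linalg.norm(c[2]-c[3]))
from station import nets
E
python3 plan.py 0.6235 -0.151 0.006 27
```

```text
[[ 0.5974 -0.1317  0.009 ]
 [ 0.6264 -0.1155  0.009 ]
 [ 0.6573 -0.1701  0.009 ]
 [ 0.6286 -0.185   0.009 ]] [ 0.6274 -0.1506  0.009 ]
120.36095737497924 0.061765559907137633
119.48291432301598 0.06266002354201647
0.03326053498098338 0.032333129537442856
[[ 0.5971 -0.1309  0.014 ]
 [ 0.6258 -0.115   0.014 ]
 [ 0.6562 -0.1687  0.014 ]
 [ 0.6279 -0.1834  0.014 ]] [ 0.6267 -0.1495  0.014 ]
120.36095737497922 0.06087153552236704
119.48291432301588 0.06175305226091593
0.0327791060201156 0.03186512428846782
tool units [0.013 0.008 1.712] xy rows>= 0.044884303927603154 rz units 0.26142960503359003 tilt [-1.3e-03  1.0e-04 -1.0e+00]
```

```bash
python3 plan.py 0.627 -0.1505 0.005 30
```

```text
tool units [0.041 0.018 1.72 ] xy rows>= 0.13092045021054924 rz units -0.48857039496640997 tilt [-1.3e-03  1.0e-04 -1.0e+00]
```

{"name": "apply_moves", "arguments": {"moves": "-1 0.041 0.018 0 0 0 -0.49; -1 0 0 0.3 0 0 0; -1 0 0 0.3 0 0 0; -1 0 0 0.3 0 0 0; -1 0 0 0.3 0 0 0; -1 0 0 0.3 0 0 0; -1 0 0 0.15 0 0 0; -1 0 0 0.05 0 0 0; -1 0 0 0 0 0 0"}}

```text
t: 10.83
eef_pos: [0.6264, -0.1505, 0.0065]
tool_rot: [-0.001, 0.966, 0.258, -0.002]
contact_force: [-0.5, -0.1, 0.3]
gripper_width: 0.999
```

```bash
python3 plan.py 0.627 -0.1505 0.005 30
```

```text
tool units [0.004 0.003 0.013] xy rows>= 0.01514449569038125 rz units -0.010376398566689815 tilt [-3.4e-03  5.0e-04 -1.0e+00]
```

{"name": "apply_moves", "arguments": {"moves": "1 0 0 0.013 0 0 0; 1 0 0 0 0 0 0; 1 0 0 0 0 0 0; 1 0 0 0 0 0 0; 1 0 0 0 0 0 0; 1 0 0 0 0 0 0; 1 0 0 0 0 0 0", "force": 50}}

```text
t: 11.42
eef_pos: [0.6287, -0.1508, 0.0084]
tool_rot: [0.0, 0.966, 0.258, 0.001]
contact_force: [-1.1, 0.4, 6.5]
gripper_width: 0.365
```

```bash
python3 snap.py w7
```

```text
11.4167 [ 0.6287 -0.1508  0.0084] az 29.93 zax [ 2.3e-03 -1.0e-04 -1.0e+00] F [-1.1  0.4  6.5] w 0.365 q [-0.12  0.73  0.36  1.79 -0.38  0.69  0.97]
```

View pics/w7.png

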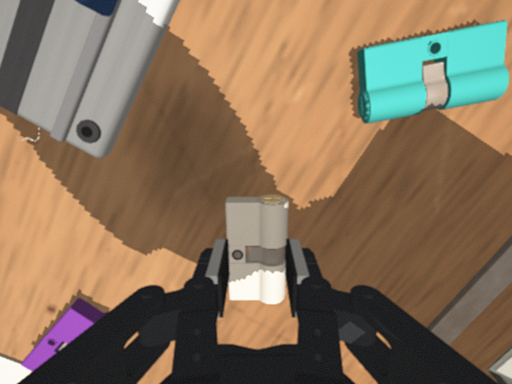

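The cylinder is gripped across its width, as seen at (258,250). Next I lift it, turn it and carry it to the jig.

{"name": "apply_moves", "arguments": {"moves": "1 0 0 -0.15 0 0 0; 1 0 0 -0.3 0 0 0; 1 0 0 -0.3 0 0 0; 1 0 0 -0.3 0 0 0; 1 0 0 -0.15 0 0 1; 1 0 0 0 0 0 1; 1 0 0 0 0 0 1; 1 0 0 0 0 0 1; 1 0 0 0 0 0 1; 1 0 0 0 0 0 1; 1 0 0 0 0 0 1; 1 0 0 0 0 0 0.86"}}

```text
t: 12.47
eef_pos: [0.6275, -0.1504, 0.151]
tool_rot: [-0.0, 1.0, -0.015, 0.0]
contact_force: [-0.3, 0.2, -2.5]
gripper_width: 0.363
```

```bash
python3 plan.py 0.4923 0.017 0.15 -1.5
```

```text
tool units [-1.167 -1.361  0.009] xy rows>= 5.2738127831098796 rz units -0.050035003479106 tilt [ 0.e+00  4.e-04 -1.e+00]
```

{"name": "apply_moves", "arguments": {"moves": "1 -0.1945 -0.2268 0 0 0 0; 1 -0.1945 -0.2268 0 0 0 0; 1 -0.1945 -0.2268 0 0 0 0; 1 -0.1945 -0.2268 0 0 0 0; 1 -0.1945 -0.2268 0 0 0 0; 1 -0.1945 -0.2268 0 0 0 0; 1 0 0 0 0 0 0; 1 0 0 0 0 0 0"}}

```text
t: 13.13
eef_pos: [0.4908, 0.0185, 0.1509]
tool_rot: [-0.001, 1.0, -0.011, -0.0]
contact_force: [0.9, -1.5, -1.8]
gripper_width: 0.363
```

```bash
python3 snap.py w8;python3 plan.py 0.4923 0.017 0.021 -1.5
```

```text
13.1333 [0.4908 0.0185 0.1509] az -1.25 zax [-5.0e-04  1.7e-03 -1.0e+00] F [ 0.9 -1.5 -1.8] w 0.363 q [-0.69  0.32  0.64  2.1  -0.27  0.8   0.09]
tool units [2.000e-03 1.000e-03 1.085e+00] xy rows>= 0.0058399567017667275 rz units 0.024813801917764777 tilt [ 9.e-04  8.e-04 -1.e+00]
```

View pics/w8.png

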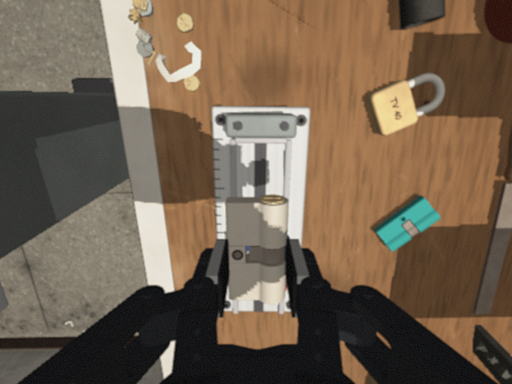

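Run:
```python
from h import *
p,o=pickle.load(open("w8.pkl","rb"))
cv2.imwrite("pics/w8z.png",cv2.resize(p["image"][100:210,200:320,::-1],None,fx=5,fy=5,interpolation=cv2.INTER_CUBIC))
c=bp(p,[(222,137),(297,138)],.04,o);print(c.round(4),c.mean(0))
```

```text
[[0.4601 0.0693 0.04  ]
 [0.5257 0.067  0.04  ]] [0.49290209 0.06812955 0.04      ]
```

View pics/w8z.png

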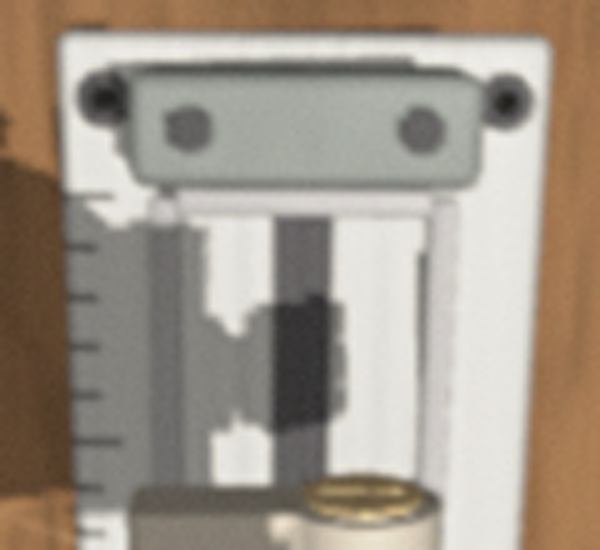

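{"name": "apply_moves", "arguments": {"moves": "1 0.002 0 0.25 0 0 0; 1 0 0 0.25 0 0 0; 1 0 0 0.25 0 0 0; 1 0 0 0.2 0 0 0; 1 0 0 0.08 0 0 0; 1 0 0 0.04 0 0 0; 1 0 0 0 0 0 0; 1 0 0 0 0 0 0"}}

```text
t: 13.85
eef_pos: [0.4934, 0.0157, 0.0233]
tool_rot: [-0.0, 1.0, -0.014, 0.001]
contact_force: [-0.4, -0.1, -0.8]
gripper_width: 0.366
```

```bash
python3 snap.py w9
```

```text
13.85 [0.4934 0.0157 0.0233] az -1.58 zax [ 1.7e-03  1.0e-04 -1.0e+00] F [-0.4 -0.1 -0.8] w 0.366 q [-0.53  0.55  0.46  2.16 -0.48  0.53  0.27]
```

View pics/w9.png

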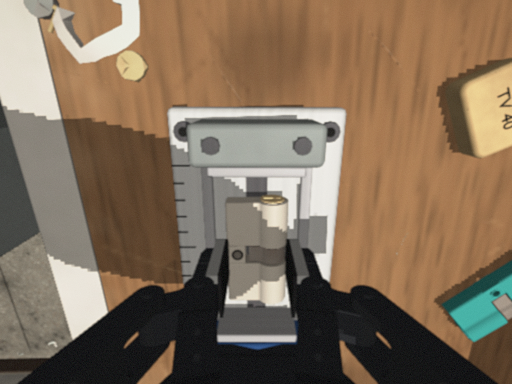

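{"name": "apply_moves", "arguments": {"moves": "1 0 0 0.015 0 0 0; 1 0 0 0.01 0 0 0; 1 0 0 0 0 0 0"}}

```text
t: 14.15
eef_pos: [0.4932, 0.0165, 0.0203]
tool_rot: [-0.0, 1.0, -0.013, 0.001]
contact_force: [-0.7, 0.2, 4.1]
gripper_width: 0.359
```

Contact at 4 N. Release and lift.

{"name": "apply_moves", "arguments": {"moves": "-1 0 0 0 0 0 0; -1 0 0 0 0 0 0; -1 0 0 0 0 0 0; -1 0 0 0 0 0 0; -1 0 0 0 0 0 0; -1 0 0 -0.1 0 0 0; -1 0 0 -0.3 0 0 0; -1 0 0 -0.3 0 0 0; -1 0 0 -0.3 0 0 0; -1 0 0 -0.3 0 0 0; -1 0 0 0 0 0 0; -1 0 0 0 0 0 0"}}

```text
t: 15.15
eef_pos: [0.4936, 0.0165, 0.178]
tool_rot: [-0.001, 1.0, -0.013, 0.002]
contact_force: [-0.7, -0.1, -1.4]
gripper_width: 1.0
```

```bash
python3 snap.py w10
python3 - <<'E'
from h import *
p,o=pickle.load(open("w10.pkl","rb"))
cv2.imwrite("pics/w10z.png",cv2.resize(p["image"][100:290,190:330,::-1],None,fx=3.1,fy=3.1,interpolation=cv2.INTER_CUBIC))
E
```

```text
15.15 [0.4936 0.0165 0.178 ] az -1.51 zax [ 0.0047  0.0022 -1.    ] F [-0.7 -0.1 -1.4] w 1.0 q [-0.73  0.28  0.68  2.07 -0.24  0.86  0.06]
```

View pics/w10z.png

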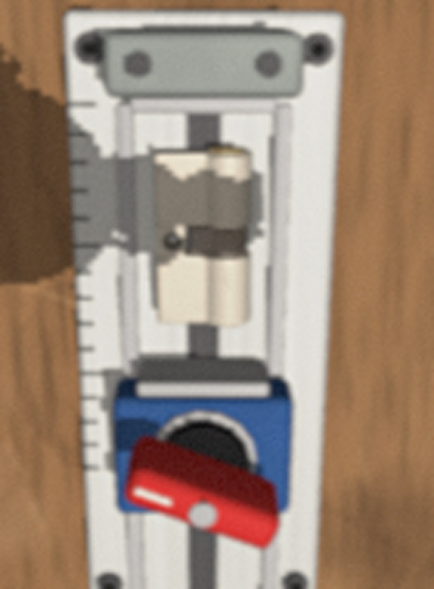

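The cylinder lies flat and centred between the lips, at zoom (203,237). The knob bar is oblique with its screw at zoom (203,515). I'll go back to the knob.

```bash
python3 plan.py 0.4905 -0.059 0.178 65.9
```

```text
tool units [ 0.001  0.63  -0.014] xy rows>= 1.8519606027499504 rz units -16.849831062125574 tilt [ 0.0015  0.0013 -1.    ]
```

{"name": "apply_moves", "arguments": {"moves": "-1 0 0.315 0 0 0 0; -1 0 0.315 0 0 0 0; -1 0 0 0 0 0 -1; -1 0 0 0 0 0 -1; -1 0 0 0 0 0 -1; -1 0 0 0 0 0 -1; -1 0 0 0 0 0 -1; -1 0 0 0 0 0 -1; -1 0 0 0 0 0 -1; -1 0 0 0 0 0 -1; -1 0 0 0 0 0 -1; -1 0 0 0 0 0 -1"}}

```text
t: 16.2
eef_pos: [0.4889, -0.0594, 0.174]
tool_rot: [-0.0, 0.944, 0.331, -0.002]
contact_force: [-0.3, -0.4, 0.1]
gripper_width: 1.0
```

{"name": "apply_moves", "arguments": {"moves": "-1 0 0 0 0 0 -1; -1 0 0 0 0 0 -1; -1 0 0 0 0 0 -1; -1 0 0 0 0 0 -1; -1 0 0 0 0 0 -1; -1 0 0 0 0 0 -1; -1 0 0 0 0 0 -0.85; -1 0 0 0 0 0 0; -1 0 0 0 0 0 0"}}

```text
t: 16.95
eef_pos: [0.4893, -0.0594, 0.1744]
tool_rot: [-0.001, 0.84, 0.543, -0.001]
contact_force: [0.1, 0.4, -1.4]
gripper_width: 1.0
```

```bash
python3 snap.py w11;python3 plan.py 0.4905 -0.059 0.051 65.9
python3 - <<'E'
from h import *
p,o=pickle.load(open("w11.pkl","rb"))
cv2.imwrite("pics/w11z.png",cv2.resize(p["image"][80:260,170:390,::-1],None,fx=3.1,fy=3.1,interpolation=cv2.INTER_CUBIC))
E
```

```text
16.95 [ 0.4893 -0.0594  0.1744] az 65.76 zax [-2.4e-03 -2.0e-04 -1.0e+00] F [ 0.1  0.4 -1.4] w 1.0 q [-0.39  0.26  0.45  2.06 -0.15  0.85  1.3 ]
tool units [0.007 0.008 1.03 ] xy rows>= 0.031164026536477474 rz units -0.03369546768658438 tilt [-1.9e-03 -2.0e-04 -1.0e+00]
```

View pics/w11z.png

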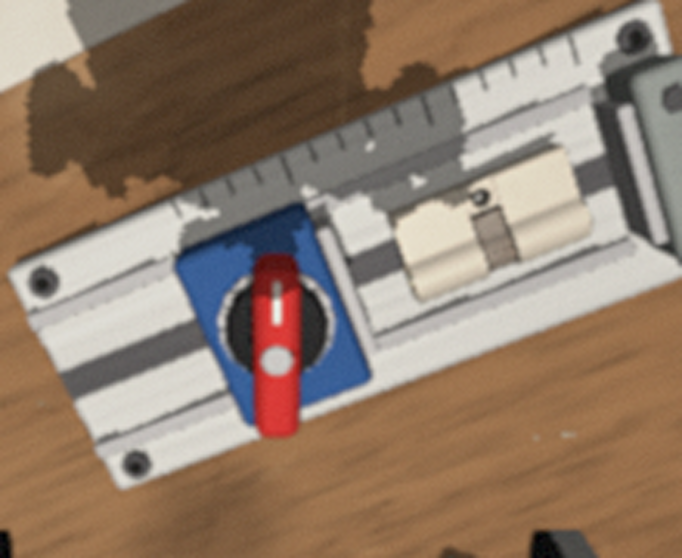

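{"name": "apply_moves", "arguments": {"moves": "-1 0.007 0.008 0.25 0 0 0; -1 0 0 0.3 0 0 0; -1 0 0 0.3 0 0 0; -1 0 0 0.13 0 0 0; -1 0 0 0.04 0 0 0; -1 0 0 0 0 0 0; 1 0 0 0 0 0 0; 1 0 0 0 0 0 0; 1 0 0 0 0 0 0; 1 0 0 0 0 0 0; 1 0 0 0 0 0 0; 1 0 0 0 0 0 0", "force": 60}}

```text
t: 18.0
eef_pos: [0.4919, -0.0588, 0.0535]
tool_rot: [0.0, 0.839, 0.544, 0.0]
contact_force: [-1.1, 0.3, 16.2]
gripper_width: 0.153
```

{"name": "apply_moves", "arguments": {"moves": "1 0 0 0 0 0 0; 1 0 0 0 0 0 0"}}

```text
t: 18.17
eef_pos: [0.4918, -0.0588, 0.0536]
tool_rot: [0.0, 0.839, 0.544, 0.0]
contact_force: [-1.1, 0.1, 6.4]
gripper_width: 0.151
```

```bash
python3 snap.py w12; python3 plan.py 0.491 -0.029 0.0503 65.9
```

```text
18.1667 [ 0.4918 -0.0588  0.0536] az 65.9 zax [ 7.e-04  4.e-04 -1.e+00] F [-1.1  0.1  6.4] w 0.151 q [-0.3   0.47  0.36  2.14 -0.29  0.58  1.42]
tool units [ 0.224 -0.108  0.028] xy rows>= 0.7314952179932949 rz units -0.0017526432744219278 tilt [ 8.e-04  4.e-04 -1.e+00]
```

View pics/w12.png

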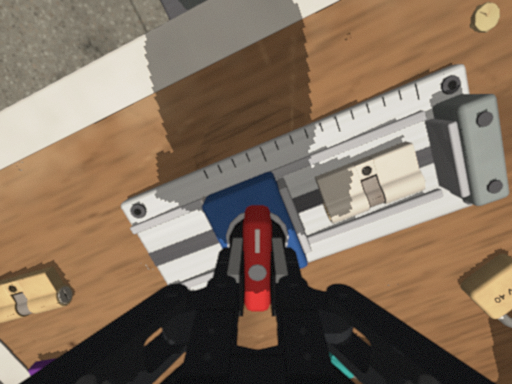

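{"name": "apply_moves", "arguments": {"moves": "1 0.048 -0.02 0 0 0 0; 1 0.048 -0.02 0 0 0 0; 1 0.048 -0.02 0 0 0 0; 1 0.048 -0.02 0 0 0 0; 1 0.016 -0.0066 0 0 0 0; 1 0 0 0 0 0 0"}}

```text
t: 18.72
eef_pos: [0.4927, -0.0313, 0.0536]
tool_rot: [0.0, 0.839, 0.544, 0.001]
contact_force: [-1.3, 1.0, 6.7]
gripper_width: 0.144
```

{"name": "apply_moves", "arguments": {"moves": "1 0.0155 -0.0065 0 0 0 0; 1 0.0155 -0.0065 0 0 0 0; 1 0 0 0 0 0 0"}}

```text
t: 18.97
eef_pos: [0.4929, -0.0279, 0.0536]
tool_rot: [0.0, 0.839, 0.544, 0.0]
contact_force: [-0.8, -1.1, 7.0]
gripper_width: 0.15
```

```bash
python3 snap.py w13
```

```text
18.9667 [ 0.4929 -0.0279  0.0536] az 65.88 zax [ 1.2e-03 -1.0e-04 -1.0e+00] F [-0.8 -1.1  7. ] w 0.15 q [-0.36  0.47  0.36  2.14 -0.29  0.58  1.36]
```

View pics/w13.png

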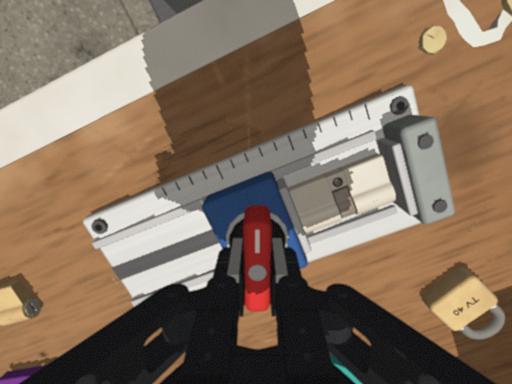

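The jaw touches the cylinder, and a few mm remain to the stop near (395,180). I'll push on in small steps.

{"name": "apply_moves", "arguments": {"moves": "1 0.0155 -0.0065 0 0 0 0; 1 0.0155 -0.0065 0 0 0 0; 1 0 0 0 0 0 0"}}

```text
t: 19.27
eef_pos: [0.4929, -0.0255, 0.0536]
tool_rot: [0.001, 0.84, 0.543, 0.0]
contact_force: [-1.3, -5.7, 6.9]
gripper_width: 0.151
```

{"name": "apply_moves", "arguments": {"moves": "1 0.0155 -0.0065 0 0 0 0; 1 0 0 0 0 0 0"}}

```text
t: 19.43
eef_pos: [0.4929, -0.0254, 0.0537]
tool_rot: [0.002, 0.84, 0.543, -0.0]
contact_force: [-0.0, -10.6, 5.7]
gripper_width: 0.147
```

Contact: y is stuck at -0.0254 with rising force, so it is snug. I'll tighten while holding light pressure.

{"name": "apply_moves", "arguments": {"moves": "1 0.008 -0.003 0 0 0 0; 1 0 0 0 0 0 0; 1 0 0 0 0 0 1; 1 0 0 0 0 0 1; 1 0 0 0 0 0 1; 1 0 0 0 0 0 1; 1 0 0 0 0 0 1; 1 0 0 0 0 0 1; 1 0 0 0 0 0 1; 1 0 0 0 0 0 1; 1 0 0 0 0 0 1"}}

```text
t: 20.35
eef_pos: [0.4924, -0.0259, 0.0537]
tool_rot: [0.003, 0.967, 0.254, -0.0]
contact_force: [-2.4, -14.2, 8.2]
gripper_width: 0.15
```

{"name": "apply_moves", "arguments": {"moves": "1 0 0 0 0 0 1; 1 0 0 0 0 0 1; 1 0 0 0 0 0 1; 1 0 0 0 0 0 1; 1 0 0 0 0 0 1; 1 0 0 0 0 0 0.3; 1 0 0 0 0 0 0; 1 0 0 0 0 0 0"}}

```text
t: 21.02
eef_pos: [0.492, -0.026, 0.0538]
tool_rot: [0.003, 0.997, 0.073, 0.0]
contact_force: [-3.8, -14.2, 12.1]
gripper_width: 0.15
```

```bash
python3 snap.py w14
```

```text
21.0167 [ 0.492  -0.026   0.0538] az 8.42 zax [ 8.0e-04 -5.4e-03 -1.0e+00] F [ -3.8 -14.2  12.1] w 0.15 q [-0.58  0.52  0.64  2.16 -0.53  0.62  0.58]
```

View pics/w14.png

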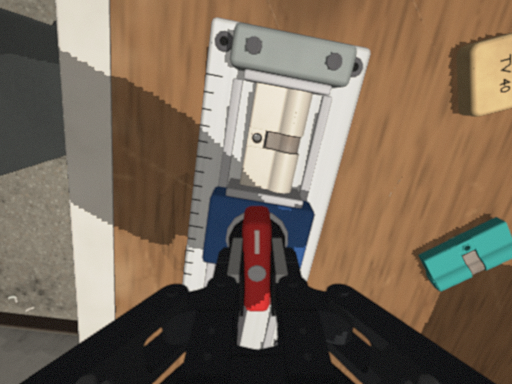

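The cylinder sits between jaw and stop without a visible gap, and the bar is at about 1.40 rad. I'll release and lift.

{"name": "apply_moves", "arguments": {"moves": "-1 0 0 0 0 0 0; -1 0 0 0 0 0 0; -1 0 0 0 0 0 0; -1 0 0 0 0 0 0; -1 0 0 0 0 0 0; -1 0 0 -0.15 0 0 0; -1 0 0 -0.3 0 0 0; -1 0 0 -0.3 0 0 0; -1 0 0 -0.3 0 0 0; -1 0 0 -0.3 0 0 0; -1 0 0 0 0 0 0; -1 0 0 0 0 0 0"}}

```text
t: 22.07
eef_pos: [0.4939, -0.0201, 0.2168]
tool_rot: [-0.001, 0.997, 0.076, 0.002]
contact_force: [0.1, 0.4, -1.5]
gripper_width: 1.0
```

```bash
python3 snap.py w15;python3 - <<'E'
from h import *
p,o=pickle.load(open("w15.pkl","rb"))
cv2.imwrite("pics/w15z.png",cv2.resize(p["image"][60:230,190:340,::-1],None,fx=3.4,fy=3.4,interpolation=cv2.INTER_CUBIC))
E
```

```text
22.0667 [ 0.4939 -0.0201  0.2168] az 8.75 zax [ 0.0042  0.0022 -1.    ] F [ 0.1  0.4 -1.5] w 1.0 q [-0.82  0.25  0.88  2.04 -0.24  0.95  0.33]
```

View pics/w15z.png

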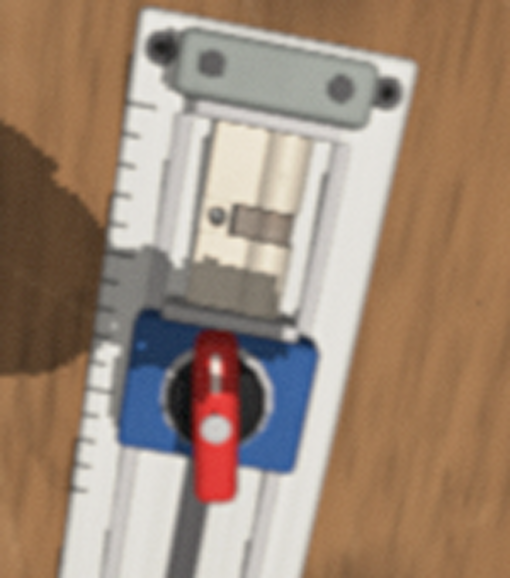

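The cylinder fills the space between jaw and stop and is centred between the lips. The knob bar is back at its tight angle and the gripper is clear, so I'll hand in.

```bash
python3 -c "
from station import bot
print(bot.hand_in())"
```

```text
the job is handed in; nothing more can be done
None
```

The silver lock cylinder is clamped in the jig and I handed the job in at about 22 s; the hand-in gave no verdict.

- **What I did:** I gripped the knob and turned it about 56° anticlockwise, then pulled the jaw back about 46 mm. I laid the cylinder flat in the bed and let go. Then I slid the jaw up by the knob until it stopped moving as the push rose to about 10 N. I turned the knob clockwise to about 1.40 rad by my estimate, then released and lifted clear.
- **Last checks:** The final wrist picture shows the cylinder flat and roughly centred between the lips. There is no visible gap at jaw or stop, and the knob bar is still at its tight angle. I estimate the gap at about 62 mm, from the knob's measured position and a stop position read off the pictures (good to 2–3 mm), so the margin to 63 mm is not confirmed directly.
- **Other objects:** I never touched the brass cylinder, padlock, tape or the coloured look-alikes, but I did not re-measure their positions afterwards.
- **Small mismatches:** The tool was pushed up 2–4 mm (about 6–16 N) each time it closed on something. It also pulled up at about 38 N on the first knob turn, until I eased it off. Neither had any visible effect.

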